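Put the donated condiment set back in its caddy

TASK

Complete the donated condiment set for the shelf: stand each of its four flat-lidded white pieces upright in the caddy, fully down in the well cut to its shape (large jar in the large round well, slim shaker in the small round one, square pot in the square one, oblong toothpick box in the oblong one). Set them down gently, do not drop them, and leave the two look-alikes with knobs on their lids standing where they are.

Things in the scene. Friction and masses are not known exactly. Their poses are not given: they have to be found in the camera images.
- jar: Large round jar of the set: white ceramic cylinder 50 mm in diameter, 62 mm tall including its flat steel lid (top 10 mm, 46 mm wide), about 0.2 kg. Origin: centre of its underside; z up. It stands upright on the table at the start.
- shaker: Slim round shaker of the set: white ceramic cylinder 34 mm in diameter, 80 mm tall including its flat steel lid (top 10 mm, 30 mm wide), about 0.12 kg. Origin: centre of its underside; z up. It stands upright on the table at the start.
- square_pot: Square pot of the set: white ceramic, 42 x 42 mm, 70 mm tall including its flat steel lid (top 10 mm, 39 mm wide), about 0.19 kg. x and y are square to its sides. Origin: centre of its underside; z up. It stands upright on the table at the start.
- pick_box: Oblong toothpick box of the set: white ceramic, 60 mm long (its x) by 30 mm wide (its y), 62 mm tall including its flat steel lid (top 10 mm, 57 x 27 mm), about 0.17 kg. Origin: centre of its underside; z up. It stands upright on the table at the start.
- knob_jar: Look-alike from another set, to be left alone: round white ceramic jar 44 mm in diameter, 58 mm to its steel lid, with a round wooden knob 20 mm wide on top (82 mm over all). Origin: centre of its underside; z up. It stands upright on the table at the start.
- knob_pot: Look-alike from another set, to be left alone: square white ceramic pot 38 x 38 mm, 58 mm to its steel lid, with a round wooden knob 20 mm wide on top (82 mm over all). Origin: centre of its underside; z up. It stands upright on the table at the start.
- well_big_round: Large round well, 62 mm in diameter, 12 mm deep, floor lined in black, for the jar. In one of four 90 mm square cork blocks that fill a fixed square wooden caddy 2 x 2 (92 mm pitch, any order; rim 202 mm square, 28 mm above the table). Origin: centre of the block's underside, 7 mm above the table; z up. Well floor 6 mm above the origin, mouth 18 mm above it.
- well_small_round: Small round well, 46 mm in diameter, 12 mm deep, floor lined in black, for the shaker. In one of four 90 mm square cork blocks that fill a fixed square wooden caddy 2 x 2 (92 mm pitch, any order; rim 202 mm square, 28 mm above the table). Origin: centre of the block's underside, 7 mm above the table; z up. Well floor 6 mm above the origin, mouth 18 mm above it.
- well_square: Square well, 54 x 54 mm, sides along the block's x and y, 12 mm deep, floor lined in black, for the square pot. In one of four 90 mm square cork blocks that fill a fixed square wooden caddy 2 x 2 (92 mm pitch, any order; rim 202 mm square, 28 mm above the table). Origin: centre of the block's underside, 7 mm above the table; z up. Well floor 6 mm above the origin, mouth 18 mm above it.
- well_oblong: Oblong well, 72 mm (the block's x) by 42 mm (its y), 12 mm deep, floor lined in black, for the toothpick box. In one of four 90 mm square cork blocks that fill a fixed square wooden caddy 2 x 2 (92 mm pitch, any order; rim 202 mm square, 28 mm above the table). Origin: centre of the block's underside, 7 mm above the table; z up. Well floor 6 mm above the origin, mouth 18 mm above it.
Things that resemble listed ones, but are neither listed nor needed, are in the scene too. Leave any green look-alike of the jar alone.

How it is judged:
By the outcome, as a careful person would: the job done as asked, in the order asked, and still so for the second after the job is handed in, with the robot touching nothing.
It also fails if it takes over 115 s, if anything falls off the work surface, if the arm or the gripper's body presses on something with over 40 N, if the wrist force passes 120 N, or if a joint passes its speed limit or range.

ROBOT

A 6-joint arm with a two-finger parallel gripper is mounted at the origin on the work surface. World frame = base frame: x ahead of the robot, y to its left, z up, the work surface at z = 0. Lengths are in m, angles in rad, forces in N, time in s.
With the tool pointing down it reaches from about 0.3 to 1 m from the base axis. Payload 5.1 kg.
Tool frame: the origin (TCP) lies midway between the tips of the shut fingers; the grasp point (between the pads) lies 19 mm behind it (grasp_offset is the z of the grasp point in the tool frame, in m); z points along the fingers, y is the line along which they close (so a half turn about z gives the same grasp; the last joint's range is limited). The gripper opens to 95 mm and grips with 3 to 60 N. Pads are 20 mm wide; open, the fingers measure 119 mm over their backs; the gripper's body (75 mm by 180 mm) begins 59 mm behind the grasp point.
Start: joints at [1.226, 0.124, 1.65, -0, 1.367, -0.083], TCP at [0.168, 0.628, 0.215] pointing down, gripper open.
Joint ranges: [-2.61, 2.61], [-1.02, 2.33], [0.03, 2.71], [-1.35, 4.49], [0.32, 2.68], [-2.91, 2.91]. Speed limits (rad/s): [2.57, 2.57, 3.14, 3.14, 3.14, 3.14].

INTERFACE

Orientations are given as a 3x3 rotation matrix whose columns are the frame's x, y, z axes.
In Python, from bench import observe, grab_frame, job_done, grasp_offset gives the robot as it stands. The module is installed in compiled form; this text tells all that it offers.
- The arm moves only by the tool step_arm, never from a script. Its argument "deltas" is a list of rows, each a list of 3 entries, a list of its own where there are three numbers: the shift along the tool's x, y, z in mm, then the turn about the tool's z in rad, then the gripper command: -1 is shut, 1 is fully open, values between are in proportion. A call has 1 to 12 rows; each row is the pose to reach, as a shift and turn from the pose commanded when the call began, along the tool's axes at that moment; what a row does not reach only later rows make up. A row lasts 1/12 s, in which the tool goes at most 41.7 mm and 7.16 degrees, less where a joint would pass 70% of its speed; a pose out of reach is approached as far as the arm can. A call with a gripper value outside its range is refused whole. The fingers move at their own pace and stop on an object; "newtons" is the grip in N (left out, the last holds). Time passes only in rows, so rows that repeat a pose let the fingers close. It gives the time, the measured TCP pose, the force, the opening and the grip force at its end, in the units of the state.
- observe(): the state, without advancing time (a new reading comes with each control period).
- grab_frame(name): name is "side" or "top" or "wrist"; returns a dict with "pixels" (420x560x3 uint8, red, green, blue), "depth" (420x560 float32, m along the optical axis (not along the pixel's ray), 0 where there is no reading), "mtx" (3x3 intrinsics, pixels), "rvec" (rotation vector, rad) and "tvec" (3), from world to camera coordinates, as OpenCV has them. Camera axes: x right, y down, z forward; pixel columns grow to the right and rows downward; lengths in m; the calibration is good to about 2 mm. The wrist camera is an equidistant fisheye: a pixel r from the principal point sees the ray r / f radians off the axis. A picture is of the moment at which its call begins.
- job_done(): hands the job in; it is judged then, once.
The state is a dict: "time_s": time; "q": joint angles; "qvel": joint speeds; "joint_efforts": joint torques, N m; "tool_pos": TCP position; "ee_rot": TCP orientation; "ft_force": force on the tool from outside, world axes, zero at the start; "wrist_torque": the same for the moment, N m; "grip_width": opening from 0.0 (shut) to 1.0 (fully open); "finger_force": force on a finger pad.
Only numpy, scipy, OpenCV 4.12 (cv2) and the standard library are available. Lean on these libraries where they do the work, as an engineer would, in place of code of your own. Each camera call takes 0.05 s, during which the arm holds its last target. There are 200 camera calls.

## Working session

There is one attempt and no reset: what is moved stays moved. The work goes in short steps, Python scripts to look and compute and a tool call to move; the robot and the scene stay as the last step left them, time stands still between calls to the robot, and variables do not carry over. Pictures are saved under pics/ and viewed, at most 14 in all, crops included, and the job is handed in when it is done.

Besides the shell and the picture viewer there is one more tool, called after ">>>" as a command line: name --argument value ..., lists and objects as JSON in quotes. step_arm: Moves the arm, as the interface text tells. Its arguments: {"type":"object","properties":{"deltas":{"type":"array","items":{"type":"array"}},"newtons":{"type":"number"}},"required":["deltas"]}

```bash
mkdir -p pics; python3 - <<'E'
from bench import *
import cv2,numpy as np
for n in("top","side"):
    f=grab_frame(n); cv2.imwrite(f"pics/{n}0.png",f["pixels"][:,:,::-1]); np.savez(f"{n}0.npz",**f)
    R=cv2.Rodrigues(np.array(f["rvec"]))[0]; print(n,(-R.T@np.array(f["tvec"]).ravel()).round(3),f["mtx"][0],R[2].round(3))
s=observe(); print(s["time_s"],s["tool_pos"],s["ee_rot"],grasp_offset)
E
```

```text
top [ 0.415 -0.035  1.08 ] [539.80426859   0.         279.03951362] [ 0.14   0.008 -0.99 ]
side [ 0.507 -0.87   0.777] [526.49322678   0.         276.35589416] [ 0.069  0.76  -0.646]
0.1 [0.16804529 0.62729881 0.21352122] [[-9.65937283e-01  2.58775490e-01 -6.41284130e-04]
 [ 2.58776233e-01  9.65935692e-01 -1.76059018e-03]
 [ 1.63841643e-04 -1.86656879e-03 -9.99998245e-01]] -0.0188
```

View pics/top0.png

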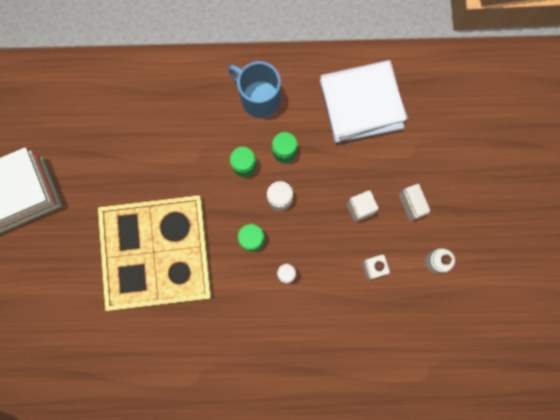

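View pics/side0.png

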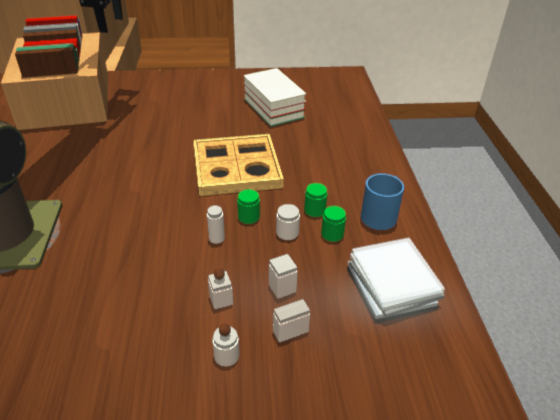

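The top view shows these candidates:
- **Flat lids:** jar at about (280,194), shaker at (286,273), square pot at (363,206) and oblong box at (415,201).
- **Wooden knobs, leave alone:** knob pot at (376,266) and knob jar at (441,260).
- **Green jars, leave alone:** (243,160), (285,146) and (251,237).
- **Wells:** oblong at (129,232), big round at (175,226), square at (132,278) and small round at (179,273).

The side view agrees: knobs at (219,272) and (225,330).

```bash
cat > h.py <<'E'
import cv2,numpy as np
def cloud(f):
    "world points per pixel from depth (pinhole cameras)"
    R=cv2.Rodrigues(np.array(f["rvec"]))[0]; t=np.array(f["tvec"]).ravel()
    v,u=np.mgrid[:420,:560]; K=np.array(f["mtx"]); d=f["depth"]
    c=np.stack([(u-K[0,2])/K[0,0]*d,(v-K[1,2])/K[1,1]*d,d],-1)
    return (c-t)@R
def plane(f,uv,z):
    R=cv2.Rodrigues(np.array(f["rvec"]))[0]; t=np.array(f["tvec"]).ravel()
    uv=np.atleast_2d(np.asarray(uv,float)); r=np.c_[uv,np.ones(len(uv))]@np.linalg.inv(f["mtx"]).T@R
    C=-R.T@t; return (C+r*((z-C[2])/r[:,2])[:,None])[:,:2]
def rect(p):
    (c,s,a)=cv2.minAreaRect((p*1000).astype(np.float32)); return np.round(c,1),np.round(s,1),round(a,1)
E
python3 - <<'E'
from h import *
f=dict(np.load("top0.npz")); P=cloud(f); im=f["pixels"].astype(int)
print("table z",np.median(P[330:400,230:400,2]))
for n,(u,v),h in [("jar",(280,194),.062),("shaker",(286,273),.080),("square",(363,206),.070),("pick",(415,201),.062),("knobpot",(376,266),.058),("knobjar",(441,260),.058),("g1",(243,160),.06),("g2",(285,146),.06),("g3",(251,237),.06)]:
    w=np.zeros((420,560),bool); w[v-25:v+25,u-25:u+25]=1
    zz=P[v-6:v+6,u-6:u+6,2]
    m=w&(abs(P[...,2]-h)<.006); m=m.astype(np.uint8)
    k,l,st,_=cv2.connectedComponentsWithStats(m); i=1+st[1:,4].argmax(); q=np.argwhere(l==i)[:,::-1]
    pp=plane(f,q,h); print(n,"z",np.median(zz).round(4),rect(pp),"mean",(pp.mean(0)*1000).round(1),len(q))
w=np.zeros((420,560),bool); w[185:320,85:220]=1
m=(w&(abs(P[...,2]-.027)<.008)).astype(np.uint8); m=cv2.morphologyEx(m,cv2.MORPH_OPEN,np.ones((3,3)))
q=np.argwhere(m)[:,::-1]; print("caddy",rect(plane(f,q,.026)))
y=(w&(im[...,0]>150)&(im[...,1]>110)).astype(np.uint8); y=cv2.morphologyEx(y,cv2.MORPH_OPEN,np.ones((3,3)))
print("caddy col",rect(plane(f,np.argwhere(y)[:,::-1],.028)))
b=(w&(im.sum(2)<90)).astype(np.uint8)
for c in cv2.findContours(b,0,1)[0]:
    if cv2.contourArea(c)>100: print("well",rect(plane(f,c[:,0],.013)),cv2.contourArea(c), c[:,0].mean(0))
E
```

```text
table z 0.0013738784655571213
jar z 0.0637 (array([610. , -29.7]), array([42.2, 44.9]), 88.7) mean [609.7 -29.8] 443
shaker z 0.0813 (array([456.7, -39.2]), array([28.6, 27.4]), 43.7) mean [456.7 -39. ] 201
square z 0.071 (array([ 584.6, -189. ]), array([39.2, 40.8]), 21.7) mean [ 584.7 -189.4] 432
pick z 0.0624 (array([ 591. , -291.8]), array([57.1, 28.5]), 20.0) mean [ 591.1 -291.9] 432
knobpot z 0.0621 (array([ 466.2, -210.2]), array([34.7, 37.2]), 15.4) mean [ 466.1 -210. ] 260
knobjar z 0.0607 (array([ 475.9, -335.5]), array([39.1, 39.4]), 61.8) mean [ 475.4 -333.8] 270
g1 z 0.063 (array([679.7,  41.8]), array([45.6, 46. ]), 63.1) mean [679.5  41.5] 426
g2 z 0.0633 (array([706.8, -40.9]), array([47.5, 46.1]), 21.0) mean [706.7 -40.9] 420
g3 z 0.0634 (array([527.6,  27.1]), array([45.7, 45.9]), 88.8) mean [527.6  27.3] 442
caddy (array([504.9, 219.9]), array([202.5, 204.1]), 5.6)
caddy col (array([503.9, 221.5]), array([207.3, 207.1]), 5.6)
```

```bash
cat >> h.py <<'E'
def go(x,y,z,yaw):
    "mm, deg (angle of tool y in world, mod 180): deltas in tool axes from the present pose"
    from bench import observe
    s=observe(); R=np.array(s["ee_rot"]); p=np.array(s["tool_pos"])*1000
    cur=np.degrees(np.arctan2(R[1,1],R[0,1])); a=(cur-yaw+90)%180-90
    print("t",round(s["time_s"],2),"pos",p.round(1),"yaw",cur.round(1),"-> d",(R.T@(np.array([x,y,z])-p)).round(1),"turn",np.radians(a).round(3),"deg",a.round(1),"w",round(s["grip_width"],3))
E
python3 - <<'E'
from h import *
f=dict(np.load("top0.npz")); im=f["pixels"].astype(int)
c,a=np.array([504.5,220.3]),np.radians(5.6); A=np.array([np.cos(a),np.sin(a)]); B=np.array([-A[1],A[0]])
for n,i,j in[("oblong",1,1),("biground",1,-1),("square",-1,1),("smallround",-1,-1)]: print(n,(c+46*(i*A+j*B)).round(1))
w=np.zeros((420,560),bool); w[185:320,85:220]=1
print("min sum",im.sum(2)[232,129],im.sum(2)[226,175])
b=(w&(im.max(2)<70)).astype(np.uint8); b=cv2.morphologyEx(b,cv2.MORPH_OPEN,np.ones((3,3)))
for k in cv2.findContours(b,0,1)[0]:
    if 80<cv2.contourArea(k)<3000: print("well",rect(plane(f,k[:,0],.019)),k[:,0].mean(0).round())
cv2.imwrite("pics/crop.png",cv2.resize(f["pixels"][120:300,90:470,::-1],None,fx=2.1,fy=2.1,interpolation=2))
go(610,-30,150,85)
E
```

```text
oblong [545.8 270.6]
biground [554.8 179. ]
square [454.2 261.6]
smallround [463.2 170. ]
min sum 189 190
well (array([453.9, 263.9]), array([45.3, 44.4]), 6.1) [132. 278.]
well (array([463.2, 172.7]), array([33.7, 33.2]), 88.8) [179. 273.]
well (array([545.5, 272.8]), array([62.5, 32.4]), 4.4) [128. 232.]
well (array([554.4, 181.2]), array([48.7, 50.1]), 44.6) [175. 226.]
t 0.1 pos [168.  627.3 213.5] yaw 75.0 -> d [-597.  -520.4   64.4] turn -0.174 deg -10.0 w 0.998
```

View pics/crop.png

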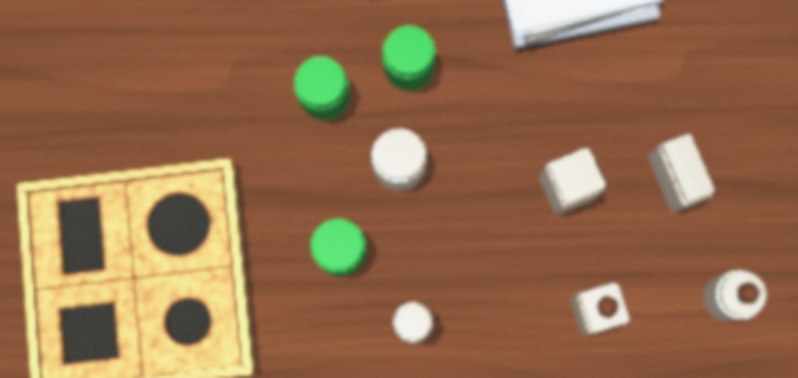

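The crop confirms it. The flat-lidded jar is at crop (400,158), the shaker at (413,322), the square pot at (574,182) and the oblong box at (682,172). The two with brown knobs, at (602,308) and (737,293), and the three green jars stay put. The wells match their shapes. Moving to the jar.

>>> step_arm --deltas '[[[-597, -520, 64], -0.17, 0.6], [[-597, -520, 64], -0.17, 0.6], [[-597, -520, 64], -0.17, 0.6], [[-597, -520, 64], -0.17, 0.6], [[-597, -520, 64], -0.17, 0.6], [[-597, -520, 64], -0.17, 0.6], [[-597, -520, 64], -0.17, 0.6], [[-597, -520, 64], -0.17, 0.6], [[-597, -520, 64], -0.17, 0.6], [[-597, -520, 64], -0.17, 0.6], [[-597, -520, 64], -0.17, 0.6], [[-597, -520, 64], -0.17, 0.6]]' --newtons 20

```text
time_s: 1.1
tool_pos: [0.447, 0.2124, 0.174]
ee_rot: [[-0.996, 0.092, -0.0], [0.092, 0.996, 0.0], [0.0, 0.0, -1.0]]
ft_force: [0.8, 1.1, 0.1]
grip_width: 0.802
finger_force: 0.0
```

```bash
python3 -c "
from h import *
go(610,-30,130,90)"
```

```text
t 1.1 pos [447.  212.4 174. ] yaw 84.7 -> d [-184.6 -226.5   44. ] turn -0.092 deg -5.3 w 0.802
```

>>> step_arm --deltas '[[[-185, -226, 44], -0.09, 0.6], [[-185, -226, 44], -0.09, 0.6], [[-185, -226, 44], -0.09, 0.6], [[-185, -226, 44], -0.09, 0.6], [[-185, -226, 44], -0.09, 0.6], [[-185, -226, 44], -0.09, 0.6], [[-185, -226, 44], -0.09, 0.6], [[-185, -226, 44], -0.09, 0.6], [[-185, -226, 44], -0.09, 0.6], [[-185, -226, 44], -0.09, 0.6]]'

```text
time_s: 1.93
tool_pos: [0.6094, -0.0274, 0.1297]
ee_rot: [[-1.0, 0.002, -0.002], [0.002, 1.0, 0.001], [0.002, 0.001, -1.0]]
ft_force: [-0.7, 0.3, -0.2]
grip_width: 0.799
finger_force: 0.0
```

```bash
python3 -c "
from h import *
from bench import *
go(610,-30,21,90)
f=grab_frame('wrist');cv2.imwrite('pics/w1.png',f['pixels'][:,:,::-1])"
```

```text
t 1.93 pos [609.4 -27.4 129.7] yaw 89.9 -> d [ -0.8  -2.7 108.7] turn -0.002 deg -0.1 w 0.799
```

View pics/w1.png

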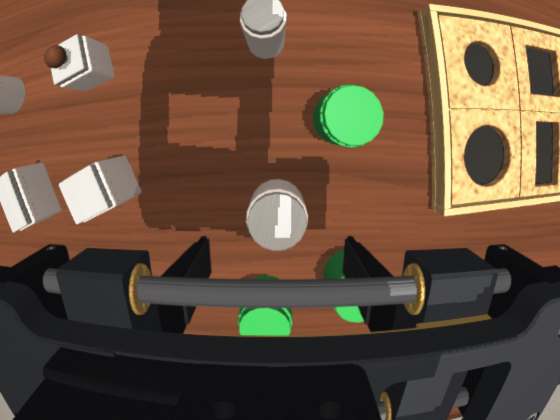

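The jar lid is at wrist pixel (277,215), centred between the fingertips at columns 200 and 355. Descending and gripping.

>>> step_arm --deltas '[[[0, -1, 30], 0, 0.6], [[0, -1, 60], 0, 0.6], [[0, -1, 85], 0, 0.6], [[0, -1, 100], 0, 0.6], [[0, -1, 109], 0, 0.6], [[0, -1, 109], 0, 0.6], [[0, -1, 109], 0, -0.2], [[0, -1, 109], 0, -0.2], [[0, -1, 109], 0, -0.2], [[0, -1, 109], 0, -0.2], [[0, -1, 109], 0, -0.2], [[0, -1, 109], 0, -0.2]]' --newtons 20

```text
time_s: 2.98
tool_pos: [0.6109, -0.0285, 0.0228]
ee_rot: [[-1.0, 0.002, 0.002], [0.002, 1.0, 0.0], [-0.002, 0.0, -1.0]]
ft_force: [0.0, 1.7, 4.6]
grip_width: 0.523
finger_force: 20.0
```

```bash
python3 -c "
from h import *
go(610,-30,130,90)
go(554.6,180.3,21+13,95.6)"
```

```text
t 2.98 pos [610.9 -28.5  22.8] yaw 89.9 -> d [   0.7   -1.5 -107.2] turn -0.002 deg -0.1 w 0.523
t 2.98 pos [610.9 -28.5  22.8] yaw 89.9 -> d [ 56.8 208.7 -11.3] turn -0.1 deg -5.7 w 0.523
```

>>> step_arm --deltas '[[[0, 0, -20], 0, -0.2], [[0, 0, -50], 0, -0.2], [[0, 0, -80], 0, -0.2], [[0, 0, -90], 0, -0.2], [[15, 30, -90], -0.1, -0.2], [[25, 65, -90], -0.1, -0.2], [[35, 105, -90], -0.1, -0.2], [[45, 145, -90], -0.1, -0.2], [[52, 180, -90], -0.1, -0.2], [[57, 200, -90], -0.1, -0.2], [[57, 209, -90], -0.1, -0.2], [[57, 209, -90], -0.1, -0.2]]'

```text
time_s: 3.98
tool_pos: [0.5525, 0.1819, 0.1102]
ee_rot: [[-0.995, -0.101, -0.001], [-0.101, 0.995, -0.0], [0.001, -0.0, -1.0]]
ft_force: [-0.7, -0.9, -2.3]
grip_width: 0.522
finger_force: 20.0
```

```bash
python3 -c "
from h import *
from bench import *
go(554.6,180.3,22.5+13,95.6)
f=grab_frame('top');im=f['pixels'];cv2.imwrite('pics/t1.png',cv2.resize(im[120:320,60:320,::-1],None,fx=2.5,fy=2.5))
f=grab_frame('wrist');cv2.imwrite('pics/w2.png',f['pixels'][:,:,::-1])"
```

```text
t 3.98 pos [552.5 181.9 110.2] yaw 95.8 -> d [-2.  -1.8 74.7] turn 0.003 deg 0.2 w 0.522
```

View pics/w2.png

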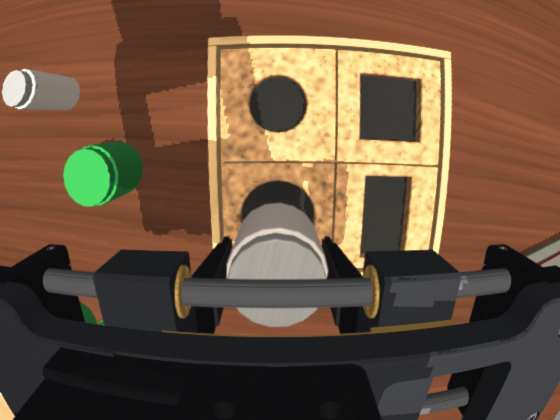

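Jar hanging centred over the big round well: well at about (278,200), jar column 277. Lowering, slow at the end.

>>> step_arm --deltas '[[[-1, -1, 25], 0, -0.2], [[-1, -1, 45], 0, -0.2], [[-1, -1, 58], 0, -0.2], [[-1, -1, 64], 0, -0.2], [[-1, -1, 68], 0, -0.2], [[-1, -1, 70], 0, -0.2], [[-1, -1, 72], 0, -0.2], [[-1, -1, 73], 0, -0.2], [[-1, -1, 74], 0, -0.2], [[-1, -1, 75], 0, -0.2], [[-1, -1, 75], 0, -0.2], [[-1, -1, 75], 0, -0.2]]'

```text
time_s: 5.08
tool_pos: [0.5546, 0.1797, 0.0366]
ee_rot: [[-0.995, -0.098, 0.0], [-0.098, 0.995, 0.0], [-0.0, 0.0, -1.0]]
ft_force: [-0.3, 0.1, -3.1]
grip_width: 0.523
finger_force: 20.0
```

```bash
python3 -c "
from h import *
from bench import *
go(554.6,180.3,22+13,95.6)
f=grab_frame('side');im=f['pixels'];cv2.imwrite('pics/s1.png',cv2.resize(im[110:260,170:350,::-1],None,fx=4,fy=4))"
```

```text
t 5.08 pos [554.6 179.7  36.6] yaw 95.6 -> d [-0.   0.6  1.6] turn 0.001 deg 0.0 w 0.523
```

View pics/s1.png

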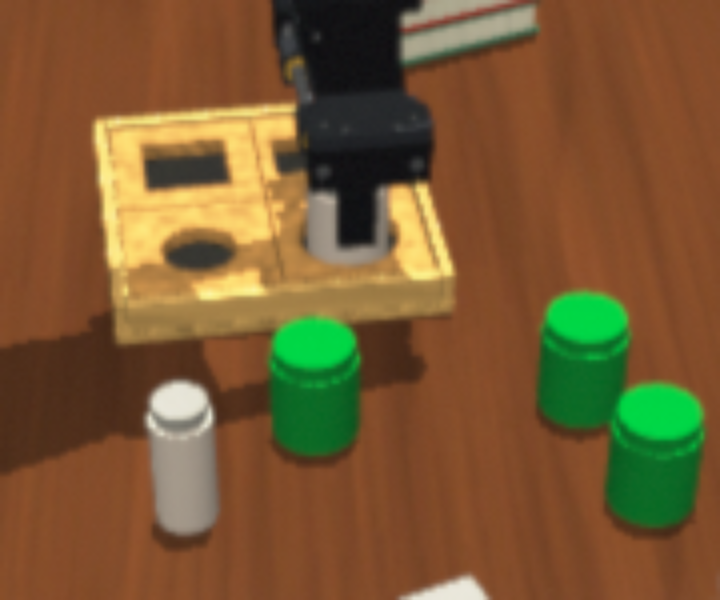

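Jar is inside the well at crop (347,225), with dark floor showing on both sides and no contact yet. Feeling down the last millimetres.

>>> step_arm --deltas '[[[0, 0, 0.5], 0, -0.2], [[0, 0, 1], 0, -0.2], [[0, 0, 1.5], 0, -0.2], [[0, 0, 1.5], 0, -0.2]]'

```text
time_s: 5.47
tool_pos: [0.5547, 0.1797, 0.0357]
ee_rot: [[-0.995, -0.098, -0.0], [-0.098, 0.995, 0.0], [0.0, 0.0, -1.0]]
ft_force: [-3.6, 0.2, 4.6]
grip_width: 0.52
finger_force: 20.0
```

>>> step_arm --deltas '[[[0, 0, 0.4], 0, -0.2], [[0, 0, 0.7], 0, -0.2], [[0, 0, 0.7], 0, -0.2]]'

```text
time_s: 5.72
tool_pos: [0.5547, 0.1797, 0.0357]
ee_rot: [[-0.995, -0.098, -0.0], [-0.098, 0.995, -0.0], [0.0, -0.0, -1.0]]
ft_force: [-5.5, -1.6, 8.0]
grip_width: 0.525
finger_force: 20.0
```

Seated: the floor is felt at z 35.7 mm, which is 13 mm above grasp height. Releasing and rising.

>>> step_arm --deltas '[[[0, 0, -1], 0, 0.5], [[0, 0, -1], 0, 0.5], [[0, 0, -1], 0, 0.5], [[0, 0, -1], 0, 0.5], [[0, 0, -10], 0, 0.5], [[0, 0, -30], 0, 0.5], [[0, 0, -60], 0, 0.5], [[0, 0, -90], 0, 0.5], [[0, 0, -110], 0, 0.5]]'

```text
time_s: 6.47
tool_pos: [0.5557, 0.1799, 0.1479]
ee_rot: [[-0.995, -0.098, 0.004], [-0.098, 0.995, 0.001], [-0.004, 0.0, -1.0]]
ft_force: [0.1, 0.5, 0.4]
grip_width: 0.749
finger_force: 0.0
```

```bash
python3 -c "
from h import *
go(456.7,-39,130,90)"
```

```text
t 6.47 pos [555.7 179.9 147.9] yaw 95.6 -> d [ 120.1 -208.1   17.3] turn 0.098 deg 5.6 w 0.749
```

>>> step_arm --deltas '[[[20, -35, 10], 0.05, 0.35], [[40, -70, 17], 0.1, 0.35], [[60, -105, 17], 0.1, 0.35], [[80, -140, 17], 0.1, 0.35], [[100, -172, 17], 0.1, 0.35], [[113, -195, 17], 0.1, 0.35], [[120, -208, 17], 0.1, 0.35], [[120, -208, 17], 0.1, 0.35], [[120, -208, 17], 0.1, 0.35], [[120, -208, 17], 0.1, 0.35]]'

```text
time_s: 7.3
tool_pos: [0.456, -0.0387, 0.1276]
ee_rot: [[-1.0, 0.002, 0.001], [0.002, 1.0, 0.0], [-0.001, 0.0, -1.0]]
ft_force: [0.0, 0.3, 0.3]
grip_width: 0.673
finger_force: 0.0
```

```bash
python3 -c "
from h import *
from bench import *
go(456.7,-39,32,90)
f=grab_frame('wrist');im=f['pixels'][:300,:,::-1].copy();g=grab_frame('top')['pixels'][160:300,90:330,::-1]
cv2.imwrite('pics/w3.png',np.vstack([im,cv2.resize(g,(514,300)).copy() if 0 else cv2.copyMakeBorder(cv2.resize(g,(514,300)),0,0,0,46,0)]))"
```

```text
t 7.3 pos [456.  -38.7 127.6] yaw 89.9 -> d [-0.7 -0.3 95.6] turn -0.002 deg -0.1 w 0.673
```

View pics/w3.png

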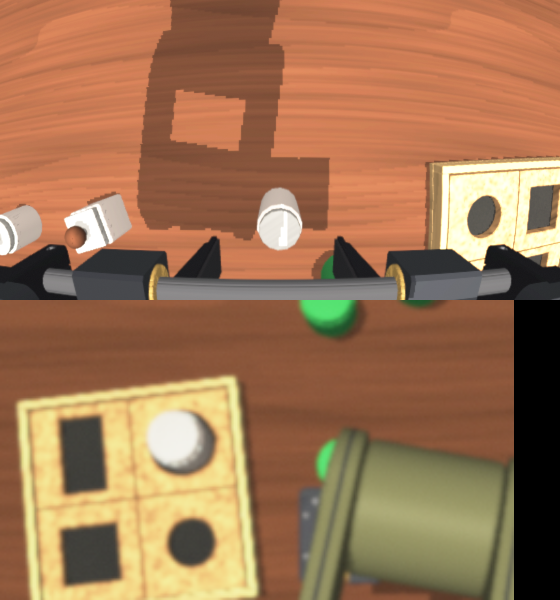

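The jar is upright in its well at (180,440) in the lower half. The shaker at (280,218) lies midway between the fingers. Descending.

>>> step_arm --deltas '[[[-1, 0, 30], 0, 0.35], [[-1, 0, 60], 0, 0.35], [[-1, 0, 80], 0, 0.35], [[-1, 0, 90], 0, 0.35], [[-1, 0, 95], 0, 0.35], [[-1, 0, 95], 0, 0.0], [[-1, 0, 95], 0, -0.6], [[-1, 0, 95], 0, -0.6], [[-1, 0, 95], 0, -0.6], [[-1, 0, 95], 0, -0.6], [[-1, 0, 95], 0, -0.6], [[-1, 0, 95], 0, -0.6]]' --newtons 15

```text
time_s: 8.4
tool_pos: [0.4573, -0.0393, 0.0332]
ee_rot: [[-1.0, 0.002, 0.002], [0.002, 1.0, -0.0], [-0.002, -0.0, -1.0]]
ft_force: [0.7, 0.7, 4.0]
grip_width: 0.355
finger_force: 15.0
```

```bash
python3 -c "
from h import *
go(463.2,171.5,32+13,95.6)"
```

```text
t 8.4 pos [457.3 -39.3  33.2] yaw 89.9 -> d [ -5.5 210.8 -11.8] turn -0.1 deg -5.7 w 0.355
```

>>> step_arm --deltas '[[[0, 0, -20], 0, -0.6], [[0, 0, -50], 0, -0.6], [[0, 0, -80], 0, -0.6], [[0, 15, -85], 0, -0.6], [[-2, 45, -85], -0.1, -0.6], [[-3, 80, -85], -0.1, -0.6], [[-4, 118, -85], -0.1, -0.6], [[-5, 155, -85], -0.1, -0.6], [[-5, 185, -85], -0.1, -0.6], [[-5, 203, -85], -0.1, -0.6], [[-5, 211, -85], -0.1, -0.6], [[-5, 211, -85], -0.1, -0.6]]'

```text
time_s: 9.4
tool_pos: [0.4614, 0.1728, 0.1168]
ee_rot: [[-0.995, -0.1, -0.001], [-0.1, 0.995, -0.0], [0.001, -0.0, -1.0]]
ft_force: [-0.8, 0.4, -0.9]
grip_width: 0.355
finger_force: 15.0
```

```bash
python3 -c "
from h import *
from bench import *
go(463.2,171.5,33.2+13,95.6)
f=grab_frame('wrist');im=f['pixels'][:340,100:500,::-1]
g=grab_frame('side')['pixels'][60:260,150:350,::-1]
cv2.imwrite('pics/w4.png',np.hstack([im,cv2.resize(g,(340,340))]))"
```

```text
t 9.4 pos [461.4 172.8 116.8] yaw 95.8 -> d [-1.7 -1.5 70.6] turn 0.003 deg 0.2 w 0.355
```

View pics/w4.png

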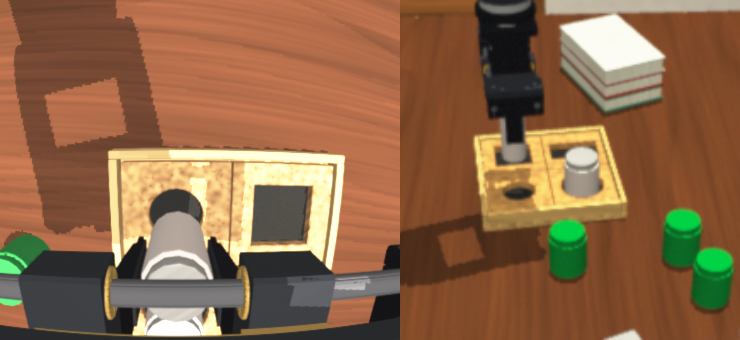

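The shaker hangs over the small round well, which shows at (177,210), and the jar is seated next to it. Lowering.

>>> step_arm --deltas '[[[-1, -1, 25], 0, -0.6], [[-1, -1, 45], 0, -0.6], [[-1, -1, 57], 0, -0.6], [[-1, -1, 63], 0, -0.6], [[-1, -1, 66], 0, -0.6], [[-1, -1, 68], 0, -0.6], [[-1, -1, 69], 0, -0.6], [[-1, -1, 70], 0, -0.6], [[-1, -1, 70], 0, -0.6], [[-1, -1, 70], 0, -0.6]]'

```text
time_s: 10.33
tool_pos: [0.4634, 0.1711, 0.0478]
ee_rot: [[-0.995, -0.098, 0.001], [-0.098, 0.995, 0.0], [-0.001, 0.0, -1.0]]
ft_force: [0.5, -0.1, -0.9]
grip_width: 0.356
finger_force: 15.0
```

>>> step_arm --deltas '[[[0, 0, 0.5], 0, -0.6], [[0, 0, 1], 0, -0.6], [[0, 0, 1.5], 0, -0.6], [[0, 0, 1.5], 0, -0.6]]'

```text
time_s: 10.67
tool_pos: [0.4632, 0.1711, 0.0463]
ee_rot: [[-0.995, -0.098, 0.0], [-0.098, 0.995, 0.0], [-0.0, 0.0, -1.0]]
ft_force: [-1.6, 0.9, 2.7]
grip_width: 0.355
finger_force: 15.0
```

Contact at z 46.3 mm, 13 mm above grasp height. Release.

>>> step_arm --deltas '[[[0, 0, 0], 0, 0.2], [[0, 0, 0], 0, 0.2], [[0, 0, 0], 0, 0.2], [[0, 0, 0], 0, 0.2], [[0, 0, -10], 0, 0.2], [[0, 0, -30], 0, 0.2], [[0, 0, -60], 0, 0.2], [[0, 0, -90], 0, 0.2], [[0, 0, -105], 0, 0.2]]'

```text
time_s: 11.42
tool_pos: [0.4648, 0.1714, 0.1555]
ee_rot: [[-0.995, -0.098, 0.006], [-0.098, 0.995, 0.001], [-0.006, 0.001, -1.0]]
ft_force: [1.0, 0.4, -0.2]
grip_width: 0.601
finger_force: 0.0
```

```bash
python3 -c "
from h import *
go(584.6,-189.2,135,111.7)"
```

```text
t 11.42 pos [464.8 171.4 155.5] yaw 95.6 -> d [ -83.8 -370.6   20.7] turn -0.28 deg -16.1 w 0.601
```

>>> step_arm --deltas '[[[-7, -35, 0], -0.05, 0.5], [[-16, -75, 0], -0.1, 0.5], [[-25, -115, 0], -0.15, 0.5], [[-34, -155, 0], -0.2, 0.5], [[-43, -195, 5], -0.28, 0.5], [[-52, -235, 10], -0.28, 0.5], [[-61, -275, 15], -0.28, 0.5], [[-70, -313, 20], -0.28, 0.5], [[-78, -345, 20], -0.28, 0.5], [[-84, -365, 20], -0.28, 0.5], [[-84, -371, 20], -0.28, 0.5], [[-84, -371, 20], -0.28, 0.5]]'

```text
time_s: 12.42
tool_pos: [0.5831, -0.1915, 0.1311]
ee_rot: [[-0.93, -0.367, 0.0], [-0.367, 0.93, -0.0], [-0.0, -0.0, -1.0]]
ft_force: [-1.0, 0.1, 0.7]
grip_width: 0.75
finger_force: 0.0
```

```bash
python3 -c "
from h import *
from bench import *
go(584.6,-189.2,27,111.7)
f=grab_frame('wrist');im=f['pixels'][:300,:,::-1].copy();g=grab_frame('top')['pixels'][160:300,90:330,::-1]
cv2.imwrite('pics/w5.png',np.vstack([im,cv2.copyMakeBorder(cv2.resize(g,(514,300)),0,0,0,46,0)]))"
```

```text
t 12.42 pos [ 583.1 -191.5  131.1] yaw 111.5 -> d [ -2.3   1.6 104.1] turn -0.003 deg -0.2 w 0.75
```

View pics/w5.png

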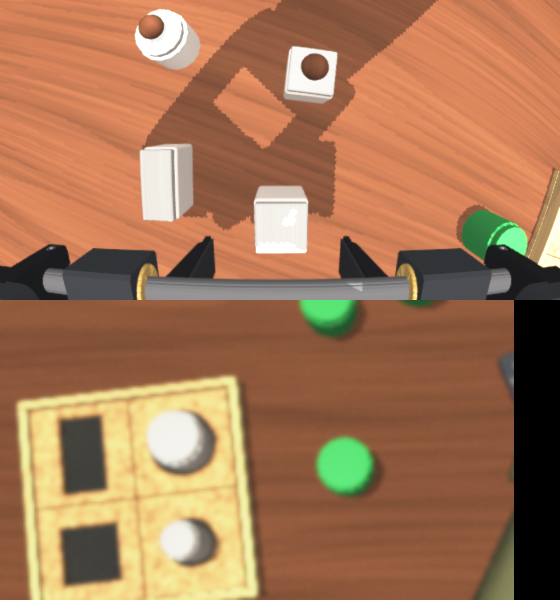

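Jar and shaker are both seated. The flat-lidded square pot at (281,220) is square to the fingers and centred. Descending.

>>> step_arm --deltas '[[[-2, 1, 30], 0, 0.5], [[-2, 1, 60], 0, 0.5], [[-2, 1, 85], 0, 0.5], [[-2, 1, 98], 0, 0.5], [[-2, 1, 104], 0, 0.5], [[-2, 1, 104], 0, 0.2], [[-2, 1, 104], 0, -0.4], [[-2, 1, 104], 0, -0.4], [[-2, 1, 104], 0, -0.4], [[-2, 1, 104], 0, -0.4], [[-2, 1, 104], 0, -0.4], [[-2, 1, 104], 0, -0.4]]' --newtons 20

```text
time_s: 13.52
tool_pos: [0.5853, -0.1887, 0.0282]
ee_rot: [[-0.929, -0.369, 0.002], [-0.369, 0.929, -0.0], [-0.002, -0.001, -1.0]]
ft_force: [-1.0, 1.0, 5.8]
grip_width: 0.439
finger_force: 20.0
```

```bash
python3 -c "
from h import *
go(454,263,27+13,95.6)"
```

```text
t 13.52 pos [ 585.3 -188.7   28.2] yaw 111.7 -> d [-44.7 468.2 -12.3] turn 0.28 deg 16.1 w 0.439
```

>>> step_arm --deltas '[[[0, 0, -20], 0, -0.4], [[0, 0, -55], 0, -0.4], [[0, 0, -90], 0, -0.4], [[0, 10, -120], 0, -0.4], [[-4, 40, -125], 0.05, -0.4], [[-8, 78, -125], 0.1, -0.4], [[-12, 118, -125], 0.15, -0.4], [[-16, 158, -125], 0.2, -0.4], [[-20, 198, -125], 0.28, -0.4], [[-24, 238, -125], 0.28, -0.4], [[-28, 278, -125], 0.28, -0.4], [[-30, 310, -125], 0.28, -0.4]]'

```text
time_s: 14.52
tool_pos: [0.4963, 0.1129, 0.1511]
ee_rot: [[-0.995, -0.099, -0.001], [-0.099, 0.995, 0.0], [0.001, 0.0, -1.0]]
ft_force: [0.7, -0.2, -1.9]
grip_width: 0.438
finger_force: 20.0
```

```bash
python3 -c "
from h import *
go(454,263,150,95.6)"
```

```text
t 14.52 pos [496.3 112.9 151.1] yaw 95.7 -> d [ 27.3 153.5   1.1] turn 0.001 deg 0.1 w 0.438
```

>>> step_arm --deltas '[[[5, 30, 0], 0, -0.4], [[12, 68, 0], 0, -0.4], [[19, 106, 0], 0, -0.4], [[25, 138, 0], 0, -0.4], [[27, 153, 0], 0, -0.4], [[27, 153, 0], 0, -0.4], [[27, 153, 20], 0, -0.4], [[27, 153, 40], 0, -0.4], [[27, 153, 40], 0, -0.4], [[27, 153, 40], 0, -0.4]]'

```text
time_s: 15.35
tool_pos: [0.4549, 0.259, 0.1101]
ee_rot: [[-0.995, -0.097, -0.003], [-0.097, 0.995, -0.002], [0.004, -0.002, -1.0]]
ft_force: [-0.6, 0.1, -1.4]
grip_width: 0.444
finger_force: 20.0
```

```bash
python3 -c "
from h import *
from bench import *
go(454,263,28.2+13,95.6)
f=grab_frame('wrist');im=f['pixels'][:340,100:500,::-1]
g=grab_frame('side')['pixels'][60:260,150:350,::-1]
cv2.imwrite('pics/w6.png',np.hstack([im,cv2.resize(g,(340,340))]))"
```

```text
t 15.35 pos [454.9 259.  110.1] yaw 95.6 -> d [ 0.3  4.1 68.9] turn -0.0 deg -0.0 w 0.444
```

View pics/w6.png

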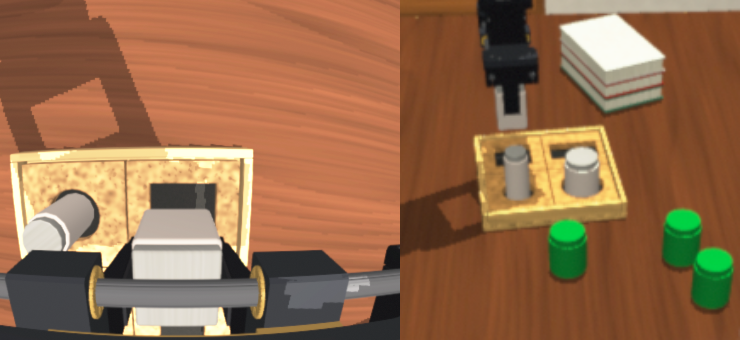

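The square well, at columns 150–217 (centre 183), is slightly right of the pot (177). That agrees with the 4 mm shift along tool y. Correcting and lowering.

>>> step_arm --deltas '[[[0, 4, 10], 0, -0.4], [[0, 4, 30], 0, -0.4], [[0, 4, 48], 0, -0.4], [[0, 4, 58], 0, -0.4], [[0, 4, 63], 0, -0.4], [[0, 4, 66], 0, -0.4], [[0, 4, 67], 0, -0.4], [[0, 4, 67], 0, -0.4], [[0, 4, 67], 0, -0.4]]'

```text
time_s: 16.2
tool_pos: [0.4563, 0.2647, 0.0457]
ee_rot: [[-0.995, -0.098, 0.002], [-0.098, 0.995, 0.001], [-0.002, 0.001, -1.0]]
ft_force: [0.9, -0.2, -0.9]
grip_width: 0.443
finger_force: 20.0
```

>>> step_arm --deltas '[[[0, 0, 0.5], 0, -0.4], [[0, 0, 1], 0, -0.4], [[0, 0, 1.5], 0, -0.4], [[0, 0, 1.5], 0, -0.4]]'

```text
time_s: 16.53
tool_pos: [0.4556, 0.2644, 0.0433]
ee_rot: [[-0.995, -0.098, 0.0], [-0.098, 0.995, 0.0], [-0.0, 0.0, -1.0]]
ft_force: [0.2, -0.8, -0.9]
grip_width: 0.443
finger_force: 20.0
```

>>> step_arm --deltas '[[[1, -1, 0.7], 0, -0.4], [[1, -1, 1.4], 0, -0.4], [[1, -1, 2.0], 0, -0.4], [[1, -1, 2.3], 0, -0.4], [[1, -1, 2.3], 0, -0.4]]'

```text
time_s: 16.95
tool_pos: [0.4548, 0.2633, 0.0412]
ee_rot: [[-0.995, -0.098, 0.0], [-0.098, 0.995, 0.0], [-0.0, 0.0, -1.0]]
ft_force: [-0.7, -0.9, 0.8]
grip_width: 0.439
finger_force: 20.0
```

>>> step_arm --deltas '[[[0, 0, 0.5], 0, -0.4], [[0, 0, 0.5], 0, -0.4]]'

```text
time_s: 17.12
tool_pos: [0.4549, 0.2634, 0.0412]
ee_rot: [[-0.995, -0.098, 0.0], [-0.098, 0.995, -0.0], [-0.0, -0.0, -1.0]]
ft_force: [-1.8, -1.6, 3.7]
grip_width: 0.441
finger_force: 20.0
```

>>> step_arm --deltas '[[[0, 0, 0], 0, 0.2], [[0, 0, 0], 0, 0.2], [[0, 0, 0], 0, 0.2], [[0, 0, 0], 0, 0.2], [[0, 0, -10], 0, 0.2], [[0, 0, -30], 0, 0.2], [[0, 0, -60], 0, 0.2], [[0, 0, -95], 0, 0.2], [[0, 0, -115], 0, 0.2]]'

```text
time_s: 17.87
tool_pos: [0.4561, 0.2639, 0.16]
ee_rot: [[-0.995, -0.098, 0.005], [-0.098, 0.995, 0.002], [-0.005, 0.002, -1.0]]
ft_force: [0.2, 0.3, -0.0]
grip_width: 0.598
finger_force: 0.0
```

```bash
python3 -c "
from h import *
go(591,-291.8,135,110)"
```

```text
t 17.87 pos [456.1 263.9 160. ] yaw 95.6 -> d [ -79.6 -566.3   24.4] turn -0.251 deg -14.4 w 0.598
```

>>> step_arm --deltas '[[[-5, -35, 0], -0.05, 0.25], [[-11, -76, 0], -0.1, 0.25], [[-17, -117, 0], -0.15, 0.25], [[-23, -158, 0], -0.2, 0.25], [[-29, -199, 0], -0.25, 0.25], [[-35, -240, 0], -0.25, 0.25], [[-41, -281, 0], -0.25, 0.25], [[-47, -322, 5], -0.25, 0.25], [[-53, -363, 10], -0.25, 0.25], [[-59, -404, 15], -0.25, 0.25], [[-65, -445, 20], -0.25, 0.25], [[-70, -485, 24], -0.25, 0.25]]'

```text
time_s: 18.87
tool_pos: [0.5721, -0.2148, 0.1318]
ee_rot: [[-0.94, -0.341, 0.001], [-0.341, 0.94, -0.0], [-0.001, -0.0, -1.0]]
ft_force: [1.1, 1.2, 0.5]
grip_width: 0.626
finger_force: 0.0
```

```bash
python3 -c "
from h import *
go(591,-291.8,135,110)"
```

```text
t 18.87 pos [ 572.1 -214.8  131.8] yaw 109.9 -> d [  8.5 -78.8  -3.1] turn -0.001 deg -0.1 w 0.626
```

>>> step_arm --deltas '[[[3, -30, 0], 0, 0.25], [[7, -60, 0], 0, 0.25], [[8, -78, 0], 0, 0.25], [[8, -78, 0], 0, 0.25], [[8, -78, 0], 0, 0.25], [[8, -78, 0], 0, 0.25]]'

```text
time_s: 19.37
tool_pos: [0.5908, -0.2878, 0.1315]
ee_rot: [[-0.94, -0.341, -0.0], [-0.341, 0.94, 0.001], [0.0, 0.001, -1.0]]
ft_force: [0.3, -0.0, 0.2]
grip_width: 0.626
finger_force: 0.0
```

```bash
python3 -c "
from h import *
from bench import *
go(591,-291.8,22,110)
f=grab_frame('wrist');im=f['pixels'][:300,:,::-1].copy();g=grab_frame('top')['pixels'][160:300,90:330,::-1]
cv2.imwrite('pics/w7.png',np.vstack([im,cv2.copyMakeBorder(cv2.resize(g,(514,300)),0,0,0,46,0)]))"
```

```text
t 19.37 pos [ 590.8 -287.8  131.5] yaw 110.0 -> d [  1.2  -3.9 109.5] turn -0.001 deg -0.0 w 0.626
```

View pics/w7.png

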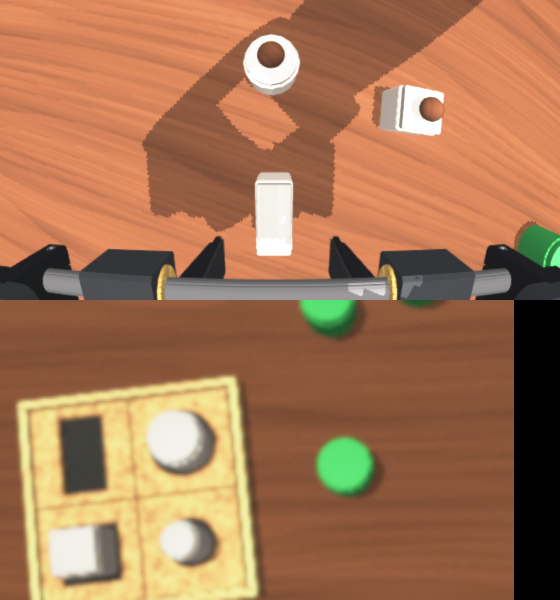

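Three pieces are seated. The oblong box at (274,215) is square to the fingers, about 3 mm to the left. Shifting over, then descending.

>>> step_arm --deltas '[[[1, -3, 25], 0, 0.25], [[1, -3, 55], 0, 0.25], [[1, -3, 85], 0, 0.25], [[1, -3, 102], 0, 0.25], [[1, -3, 109], 0, 0.25], [[1, -3, 109], 0, 0.0], [[1, -3, 109], 0, -0.7], [[1, -3, 109], 0, -0.7], [[1, -3, 109], 0, -0.7], [[1, -3, 109], 0, -0.7], [[1, -3, 109], 0, -0.7], [[1, -3, 109], 0, -0.7]]' --newtons 20

```text
time_s: 20.47
tool_pos: [0.592, -0.2921, 0.0242]
ee_rot: [[-0.94, -0.341, 0.002], [-0.341, 0.94, -0.001], [-0.002, -0.001, -1.0]]
ft_force: [-1.9, 1.9, 5.9]
grip_width: 0.312
finger_force: 20.0
```

```bash
python3 -c "
from h import *
go(545.6,272,150,95.6)"
```

```text
t 20.47 pos [ 592.  -292.1   24.2] yaw 109.9 -> d [-149.   545.9 -126.3] turn 0.25 deg 14.3 w 0.312
```

>>> step_arm --deltas '[[[0, 0, -20], 0, -0.7], [[0, 0, -55], 0, -0.7], [[0, 0, -90], 0, -0.7], [[0, 10, -120], 0, -0.7], [[-8, 40, -126], 0.05, -0.7], [[-18, 76, -126], 0.1, -0.7], [[-29, 114, -126], 0.15, -0.7], [[-40, 152, -126], 0.2, -0.7], [[-51, 190, -126], 0.25, -0.7], [[-62, 228, -126], 0.25, -0.7], [[-73, 266, -126], 0.25, -0.7], [[-84, 304, -126], 0.25, -0.7]]'

```text
time_s: 21.47
tool_pos: [0.5654, 0.0243, 0.1478]
ee_rot: [[-0.995, -0.098, -0.0], [-0.098, 0.995, -0.0], [0.001, -0.0, -1.0]]
ft_force: [0.6, 0.5, -1.7]
grip_width: 0.309
finger_force: 20.0
```

```bash
python3 -c "
from h import *
go(545.6,272,150,95.6)"
```

```text
t 21.47 pos [565.4  24.3 147.8] yaw 95.6 -> d [ -4.5 248.4  -2.2] turn 0.0 deg 0.0 w 0.309
```

>>> step_arm --deltas '[[[0, 30, 0], 0, -0.7], [[-1, 68, 0], 0, -0.7], [[-2, 106, 0], 0, -0.7], [[-3, 144, 0], 0, -0.7], [[-4, 182, 0], 0, -0.7], [[-4, 216, 0], 0, -0.7], [[-4, 240, 0], 0, -0.7], [[-4, 249, 0], 0, -0.7], [[-4, 249, 20], 0, -0.7], [[-4, 249, 40], 0, -0.7], [[-4, 249, 40], 0, -0.7], [[-4, 249, 40], 0, -0.7]]'

```text
time_s: 22.47
tool_pos: [0.5446, 0.2697, 0.1065]
ee_rot: [[-0.995, -0.098, -0.004], [-0.098, 0.995, -0.002], [0.004, -0.002, -1.0]]
ft_force: [-0.3, 0.3, -1.6]
grip_width: 0.313
finger_force: 20.0
```

```bash
python3 -c "
from h import *
from bench import *
go(545.6,272,24.2+13,95.6)
f=grab_frame('wrist');im=f['pixels'][:340,100:500,::-1]
g=grab_frame('side')['pixels'][60:260,150:350,::-1]
cv2.imwrite('pics/w8.png',np.hstack([im,cv2.resize(g,(340,340))]))"
```

```text
t 22.47 pos [544.6 269.7 106.5] yaw 95.6 -> d [-1.5  2.3 69.3] turn -0.0 deg -0.0 w 0.313
```

View pics/w8.png

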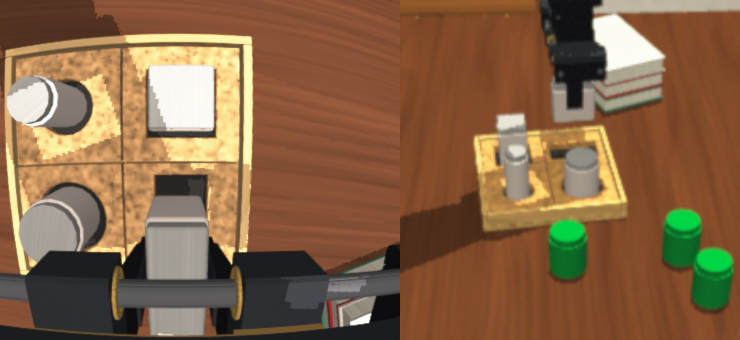

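The oblong well (columns 155–208, centre 181) is about 2 mm to the right of the box (177). Shift 2 mm and lower.

>>> step_arm --deltas '[[[-1, 2, 10], 0, -0.7], [[-1, 2, 30], 0, -0.7], [[-1, 2, 48], 0, -0.7], [[-1, 2, 58], 0, -0.7], [[-1, 2, 63], 0, -0.7], [[-1, 2, 66], 0, -0.7], [[-1, 2, 67.5], 0, -0.7], [[-1, 2, 68.5], 0, -0.7], [[-1, 2, 68.5], 0, -0.7]]'

```text
time_s: 23.32
tool_pos: [0.5473, 0.2732, 0.0407]
ee_rot: [[-0.995, -0.098, 0.001], [-0.098, 0.995, 0.001], [-0.001, 0.0, -1.0]]
ft_force: [-0.2, -0.2, -1.8]
grip_width: 0.314
finger_force: 20.0
```

>>> step_arm --deltas '[[[0, 0, 0.5], 0, -0.7], [[0, 0, 1], 0, -0.7], [[0, 0, 1.5], 0, -0.7], [[0, 0, 1.5], 0, -0.7]]'

```text
time_s: 23.65
tool_pos: [0.5467, 0.273, 0.0385]
ee_rot: [[-0.995, -0.098, 0.0], [-0.098, 0.995, 0.0], [-0.0, 0.0, -1.0]]
ft_force: [0.2, 0.3, -2.3]
grip_width: 0.312
finger_force: 20.0
```

>>> step_arm --deltas '[[[1, -1, 0.6], 0, -0.7], [[1, -1, 1.2], 0, -0.7], [[1, -1, 1.6], 0, -0.7], [[1, -1, 1.6], 0, -0.7]]'

```text
time_s: 23.98
tool_pos: [0.5459, 0.2719, 0.0372]
ee_rot: [[-0.995, -0.098, 0.0], [-0.098, 0.995, -0.0], [-0.0, -0.0, -1.0]]
ft_force: [-0.8, -0.9, 0.5]
grip_width: 0.313
finger_force: 20.0
```

>>> step_arm --deltas '[[[0, 0, 0.5], 0, -0.7], [[0, 0, 0.5], 0, -0.7]]'

```text
time_s: 24.15
tool_pos: [0.546, 0.272, 0.0372]
ee_rot: [[-0.995, -0.098, 0.0], [-0.098, 0.995, 0.0], [-0.0, 0.0, -1.0]]
ft_force: [-2.8, -0.2, 4.4]
grip_width: 0.317
finger_force: 20.0
```

>>> step_arm --deltas '[[[0, 0, 0], 0, 0.0], [[0, 0, 0], 0, 0.0], [[0, 0, 0], 0, 0.0], [[0, 0, 0], 0, 0.0], [[0, 0, -10], 0, 0.0], [[0, 0, -30], 0, 0.0], [[0, 0, -60], 0, 0.0], [[0, 0, -95], 0, 0.0], [[0, 0, -130], 0, 0.0], [[0, 0, -150], 0, 0.0], [[0, 0, -150], 0, 0.0]]'

```text
time_s: 25.07
tool_pos: [0.5491, 0.2732, 0.1943]
ee_rot: [[-0.995, -0.098, 0.011], [-0.098, 0.995, 0.004], [-0.012, 0.003, -1.0]]
ft_force: [0.7, 1.2, 1.3]
grip_width: 0.505
finger_force: 0.0
```

>>> step_arm --deltas '[[[0, -40, 0], 0, 0.0], [[0, -80, 0], 0, 0.0], [[0, -120, 0], 0, 0.0], [[0, -160, 0], 0, 0.0], [[0, -200, 0], 0, 0.0], [[0, -240, 0], 0, 0.0], [[0, -280, 0], 0, 0.0], [[0, -320, 0], 0, 0.0], [[0, -350, 0], 0, 0.0], [[0, -350, 0], 0, 0.0]]'

```text
time_s: 25.9
tool_pos: [0.5798, -0.0813, 0.1856]
ee_rot: [[-0.996, -0.093, -0.001], [-0.093, 0.996, -0.002], [0.001, -0.002, -1.0]]
ft_force: [0.6, 0.0, 0.0]
grip_width: 0.499
finger_force: 0.0
```

```bash
python3 - <<'E'
from h import *
from bench import *
f=grab_frame('top'); P=cloud(f); R=f['pixels']
for n,c,h in[("jar",(554.6,180.3),75),("shaker",(463.2,171.5),93),("square",(454,263),83),("pick",(545.6,272),75)]:
    m=(np.hypot(P[...,0]*1e3-c[0],P[...,1]*1e3-c[1])<13); print(n,"top z",(np.median(P[m][:,2])*1e3-1.4).round(1),"want",h)
g=grab_frame('side')['pixels'][90:390,170:370,::-1]
a=cv2.resize(R[160:320,80:240,::-1],(400,400)); cv2.imwrite('pics/end.png',np.hstack([a,cv2.resize(g,(267,400))]))
E
```

```text
jar top z 75.4 want 75
shaker top z 93.1 want 93
square top z 83.0 want 83
pick top z 75.0 want 75
```

View pics/end.png

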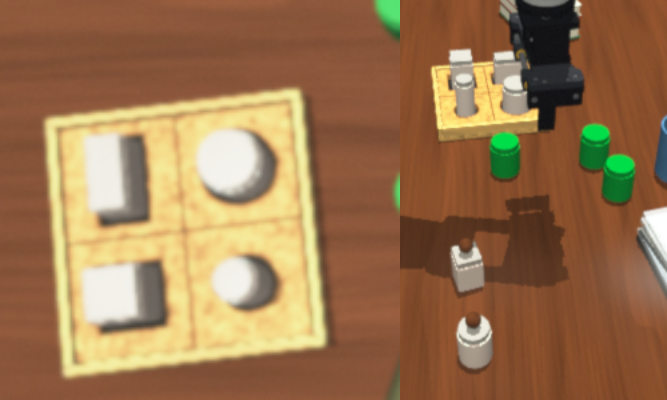

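All four pieces stand in their wells at the expected heights. The knobbed look-alikes, at (467,265) and (474,340), and the green jars are undisturbed.

```bash
python3 -c "
from bench import *
print(job_done())"
```

```text
the job is handed in; nothing more can be done
None
```

The job is handed in: all four flat-lidded pieces stand upright and fully down in their matching wells (lid heights within 0.5 mm of expected), and the two knobbed look-alikes and the green jars were not touched; it took about 26 s of the 115 s allowed.

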